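Put a porcelain grinding ball away in the pedal-lid store

ROBOT

A 6-joint arm with a two-finger parallel gripper is mounted at the origin on the work surface. World frame = base frame: x ahead of the robot, y to its left, z up, the work surface at z = 0. Lengths are in m, angles in rad, forces in N, time in s.
With the tool pointing down it reaches from about 0.25 to 0.775 m from the base axis. Payload 4 kg.
Tool frame: the origin (TCP) lies midway between the tips of the shut fingers; the grasp point (between the pads) lies 19 mm behind it; z points along the fingers, x is the direction in which the jaws open and shut, and the axes are right-handed (so a half turn about z gives the same grasp; the last joint's range is limited). The gripper opens to 94 mm and grips with 3 to 60 N. Pads are 16 mm wide; open, the fingers measure 119 mm over their backs; the gripper's body (75 mm by 177 mm) begins 78 mm behind the grasp point.
Start: joints at [-1.445, 0.087, 1.371, -0, 1.684, -0.103], TCP at [0.125, -0.536, 0.206] pointing down, gripper open.
Joint ranges: [-3.1, 3.1], [-0.76, 2.03], [0.27, 2.55], [-1.08, 4.22], [0.17, 2.65], [-2.57, 2.57]. Speed limits (rad/s): [2.79, 2.79, 3.14, 3.14, 3.14, 3.14].

INTERFACE

Orientations are given as [roll, pitch, yaw] about the fixed x, y, z axes, in that order (R = Rz(yaw) Ry(pitch) Rx(roll)).
In Python, from bench import robot, eyes, close_job gives the robot as it stands.
- The arm moves only by the shell command python3 -m jog 'ROWS'. ROWS is JSON, a list of rows, each a list of 3 entries, a list of its own where there are three numbers: the turn, a rotation vector about the tool's x, y, z in degrees, then the shift along the tool's x, y, z in mm, then the closure, from -1 (fully open) to 1 (shut). In form: [[[wx, wy, wz], [x, y, z], claw], ...]. A call has 1 to 5 rows; each row is the pose to reach, as a shift and turn from the pose commanded when the call began, along the tool's axes at that moment; what a row does not reach only later rows make up. A row lasts 1/10 s, in which the tool goes at most 50 mm and 8.59 degrees, less where a joint would pass 70% of its speed; a pose out of reach is approached as far as the arm can. A call with a gripper value outside its range is refused whole. The fingers move at their own pace and stop on an object; the grip force is fixed at half the most. Time passes only in rows, so rows that repeat a pose let the fingers close. It gives the time, the measured TCP pose, the force and the opening at its end, in the units of the state.
- robot.get_obs(): the state, without advancing time (a new reading comes with each control period).
- eyes.snapshot(name): name is "scene" or "top" or "wrist"; returns (picture, depth): 400x640x3 uint8, red, green, blue; 400x640 float32, m along the optical axis (not along the pixel's ray), 0 where there is no reading.
- eyes.camera_params(name): a dict with "mtx" (3x3 intrinsics, pixels), "world_to_cam" (4x4, takes a point from world to camera coordinates). Camera axes: x right, y up, looking along -z (the intrinsics and any distortion apply to the point x, -y, -z); pixel columns grow to the right and rows downward; lengths in m; the calibration is good to about 2 mm. A picture is of the moment at which its call begins: read the wrist's pose just before it. camera_params takes no time and is no camera call; for the wrist camera it gives the pose at the moment of the call.
- close_job(): hands the job in, once; it reports no verdict.
The state is a dict: "time": time; "joint_positions": joint angles; "qvel": joint speeds; "joint_torque": joint torques, N m; "tool_pos": TCP position; "ee_rot": TCP orientation; "wrist_force": force on the tool from outside, world axes, zero at the start; "wrist_torque": the same for the moment, N m; "width": finger opening in m.
Only numpy, scipy, OpenCV 4.12 (cv2) and the standard library are available. Lean on these libraries where they do the work, as an engineer would, in place of code of your own. Each camera call takes 0.05 s, during which the arm holds its last target. There are 200 camera calls.

TASK

Take the white porcelain ball from its stand and set it on the two-rod chute of the blue store, so that it comes to rest against the closed lid. Then, with closed fingers, press the pedal firmly down onto its red rubber buffer so that the lid rises and the ball rolls in, and ease the pedal all the way back up under your fingers so that the lid sinks shut without dropping. Work the lid by the pedal only, do not press harder than about 16 N, and leave the brush jar, bowls and glaze jar alone.

Things in the scene. Friction and masses are not known exactly. Their poses are not given: they have to be found in the camera images.
- bin: Blue metal store box fixed to the bench, 180 mm deep (x), 260 wide (y), rim 172 high; its 6 mm base plate sticks out 110 mm in front. Origin: on the bench under the box's centre; x points from front (robot side) to back, y left, z up. In front: chute at y = +65, pedal at y = -65. Inside, a lined floor 57 mm above the bench; a ball lying there has its centre 77 mm up or a little more.
- chute_rest (a point): Ball centre when it rests on the chute against the closed lid; (-114, 65, 137) mm in the box's frame. Chute: two parallel 6 mm steel rods, 24 mm apart (centres), along the box's x, from 115 mm in front to 15 mm inside it, sloping down 0.14 rad to the box, outer ends upturned. The ball sits between the rods and rolls down by itself. Fingers closing along the box's y pass outside both rods.
- chute_drop (a point): A good place to let go of the ball: the centre of a ball lying on the rods 46 mm farther out than chute_rest, at (-160, 65, 144) mm in the box's frame. From here it rolls gently to chute_rest.
- lid (a joint): Angle of the white lid, 188 x 264 mm, 47 mm skirt in front, hinged on the box's back rim: 0 shut, grows as its front rises. Linked to the pedal, it turns 3.2 times as far. A ball passes under it from about 0.25 rad; with the pedal on its buffer it stands at 0.45 to 0.65. Let go, it falls shut, lightly damped. Its weight differs from start to start (0.17 to 0.35 kg).
- lid_edge (a point): Middle of the top front edge of the lid, 177 mm above the bench when closed.
- pedal (a joint): Angle of the pedal lever: 0 up (lid shut), grows as pressed. Hinge along the box's y at (-30, -65, 24) mm in its frame; up, the lever rises outward at 0.34 rad. It meets the buffer after 0.14 to 0.20 rad (21 to 32 mm at the pad), by the buffer's place: feel for it. Raising the lid takes 3 to 8 N, nearly constant, at the pad; on the buffer the force climbs by 6 N or more per mm. Firmly down: over 8 N on the buffer, some 5 N more at the pad.
- pedal_pad (a point): Centre of the top of the yellow rubber pad at the outer end of the pedal lever, 50 mm long and 60 mm wide, pressed from above; moves with the pedal. Up, it is at (-178, -65, 80) mm in the box's frame; it goes down to about 50 mm.
- buffer: Red rubber buffer, a loose cylinder 26 mm across and 28 mm high, standing on the base plate under the pedal lever, 115 to 140 mm in front of the box's centre. Origin: centre of its underside. It stays where it is.
- stand: Loose terracotta stand like an egg cup: foot 84 mm across, narrow neck 34 mm across and 43 mm high. Origin: centre of its underside. It may start on either side of the store, in exchange with the brush jar.
- ball_center (a point): Centre of the white porcelain grinding ball, 40 mm across, 85 g. It starts in the cup of the stand with its centre 58 mm above the bench, half of it free above and beside the 34 mm neck.
- brush_jar: Bystander: white jar with a blue band, 72 mm across and 75 mm high, with three brushes up to 155 mm. Origin: centre of its underside.
- bowls: Bystander: stack of three white bowls, 110 mm across, 56 mm high. Origin: centre of its underside.
- glaze_jar: Bystander: terracotta jar with a blue cap, 70 mm across, 80 mm high. Origin: centre of its underside.
There are look-alikes about, which are no part of the job. There is more than one size of the part that bears ball_center; the job needs the smallest.

How it is judged:
On the way, in this order (a step that is already met when the one before it is completed fails the run):
1. the ball lies on the chute against the closed lid, let go (distance between ball_center and chute_rest below 0.012 m and linear speed of ball below 0.05 m/s and contact force between the fingers and ball below 0.1 N and value of joint lid below 0.05 rad), for 0.2 s.
2. the pedal is pressed firmly onto its buffer (more than 8 N on the buffer) and the lid stands open above 0.4 rad (contact force between pedal and buffer above 8 N and value of joint lid above 0.4 rad), for 0.3 s.
At the end, for the whole second after the job is handed in: The ball lies at rest inside the store (within its walls, its centre 60 to 120 mm above the bench), the lid is shut (below 0.03 rad) and the pedal fully up (below 0.012 rad) (x of ball_center in the frame of bin between -0.08 and 0.085 m and y of ball_center in the frame of bin between -0.12 and 0.12 m and z of ball_center in the frame of bin between 0.06 and 0.12 m and linear speed of ball below 0.05 m/s and value of joint lid below 0.03 rad and value of joint pedal below 0.012 rad); the robot touches nothing.
It fails at once if the pedal is pressed with more than 18 N (contact force between any of the fingers, the arm and pedal above 18 N).
It fails at once if the lid drops (falls faster than 1.5 rad/s) (velocity of joint lid below -1.5 rad/s).
It fails at once if the robot pushes on the lid itself (more than 2 N) (contact force between any of the fingers, the arm and lid above 2 N).
It fails at once if the buffer is moved by more than 10 mm along the store (distance of buffer from where it was at the start of the episode above 0.01 m).
It fails at once if the brush jar, the bowls or the glaze jar is shifted by more than 30 mm or tipped (distance of any of brush_jar, bowls, glaze_jar from where it was at the start of the episode above 0.03 m or angle between any of brush_jar, bowls, glaze_jar's own z axis and vertical above 0.3 rad).
It also fails if it takes over 72 s, if anything falls off the work surface, if the arm or the gripper's body presses on something with over 40 N, if the wrist force passes 120 N, or if a joint passes its speed limit or range.

## Working session

There is one attempt and no reset: what is moved stays moved. The work goes in short steps, Python scripts to look and compute and a shell command to move; the robot and the scene stay as the last step left them, time stands still between calls to the robot, and variables do not carry over. Pictures are saved under pics/ and viewed, about 8 in all and at most 12, crops included, and the job is handed in when it is done.

```bash
ls; mkdir -p pics; cat > h.py <<'E'
import numpy as np,cv2
from bench import robot,eyes,close_job
def snap(n,f=None):
    p=eyes.camera_params(n); im,d=eyes.snapshot(n)
    if f: cv2.imwrite('pics/'+f,im[:,:,::-1])
    return im,d,p
def cloud(d,p):
    K=np.array(p['mtx']);W=np.linalg.inv(np.array(p['world_to_cam']))
    v,u=np.mgrid[:d.shape[0],:d.shape[1]]
    c=np.stack([(u-K[0,2])/K[0,0]*d,-(v-K[1,2])/K[1,1]*d,-d,np.ones_like(d)],-1)
    return (c@W.T)[...,:3]
E
python3 - <<'E'
from h import *
print(robot.get_obs())
for n in('scene','top'):
    im,d,p=snap(n,n+'0.png'); np.savez(n+'0.npz',im=im,xyz=cloud(d,p)); print(n,p)
    print((d==0).mean())
E
```

```text
pics
{'time': 0.0, 'joint_positions': array([-1.44511501e+00,  8.79219407e-02,  1.37226053e+00, -2.62014636e-06,
        1.68359152e+00, -1.03107225e-01]), 'qvel': array([-9.98268974e-04, -1.55990051e-03, -6.00984663e-04, -6.98818797e-04,
       -2.39394086e-04,  5.11658226e-05]), 'joint_torque': array([-2.71804733e-03, -3.40186536e+01, -3.02429867e+01,  7.18024350e-02,
        3.31512862e-02, -1.64763742e-04]), 'tool_pos': array([ 0.12465969, -0.53511742,  0.20431907]), 'ee_rot': array([-3.14137073e+00,  2.17001956e-03, -1.34200783e+00]), 'wrist_force': array([ 0.33532124, -0.0077494 ,  0.11938222]), 'wrist_torque': array([-0.02018933, -0.01392418,  0.02831956]), 'width': 0.09394732863341423}
scene {'mtx': array([[490.68848682,   0.        , 316.78890411],
       [  0.        , 490.68848682, 195.36736248],
       [  0.        ,   0.        ,   1.        ]]), 'world_to_cam': array([[ 0.84525033,  0.5339793 ,  0.0204445 , -0.47925493],
       [-0.34770218,  0.52052939,  0.77984123,  0.08076138],
       [ 0.40577711, -0.66626966,  0.62564341, -1.82008443],
       [ 0.        ,  0.        ,  0.        ,  1.        ]])}
0.00403125
top {'mtx': array([[468.3513138 ,   0.        , 322.2801517 ],
       [  0.        , 468.3513138 , 205.11399285],
       [  0.        ,   0.        ,   1.        ]]), 'world_to_cam': array([[-0.04328463, -0.99904442, -0.00605629,  0.03582027],
       [ 0.97724155, -0.04359849,  0.20760087, -0.56556801],
       [-0.20766654,  0.00306747,  0.97819487, -1.36921363],
       [ 0.        ,  0.        ,  0.        ,  1.        ]])}
0.00392578125
```

View pics/scene0.png

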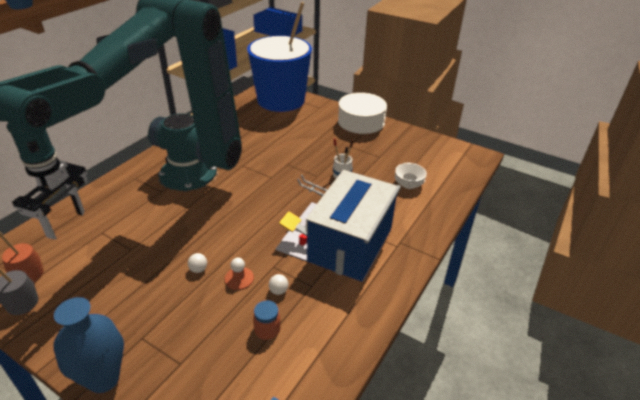

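View pics/top0.png

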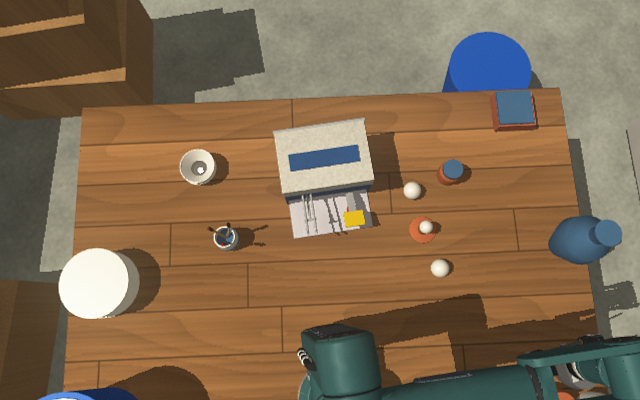

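The scene and top views show the store (lid at top px ~(322,158)), the yellow pad at (354,218), and the stand with its ball at (425,228). Two loose look-alike balls are at (412,190) and (440,268), and the glaze jar is at (452,172). Next I'll measure these.

```bash
cat > m.py <<'E'
from h import *
D=dict(np.load('top0.npz'));im=D['im'];X=D['xyz']
hsv=cv2.cvtColor(im,cv2.COLOR_RGB2HSV);H,S,V=[hsv[...,i].astype(int) for i in range(3)]
z=X[...,2]
for k,y in ((0,slice(0,0)),):pass
print('table z',np.median(z[330:345,200:280]))
def win(m,r):
    o=np.zeros_like(m);u0,u1,v0,v1=r;o[v0:v1,u0:u1]=m[v0:v1,u0:u1];return o
# lid
m=win((z>.165)&(z<.185),(265,385,110,210))
m=cv2.morphologyEx(m.astype(np.uint8),cv2.MORPH_OPEN,np.ones((3,3)))>0
P=X[m];r=cv2.minAreaRect((P[:,:2]*1000).astype(np.float32));print('lid',r,np.median(P[:,2]),m.sum());print(cv2.boxPoints(r))
m=win((abs(H-26)<6)&(S>140)&(V>120),(330,385,195,240));P=X[m];r=cv2.minAreaRect((P[:,:2]*1000).astype(np.float32));print('pad',P.mean(0),r,m.sum(),P[:,2].min(),P[:,2].max())
np.set_printoptions(precision=4,suppress=True)
from scipy.optimize import least_squares
for n,r in dict(stand=(415,437,215,240),b1=(398,428,178,204),b2=(425,455,255,282)).items():
    m=win((S<60)&(V>110)&(z>.01),r);P=X[m]
    f=least_squares(lambda q:np.linalg.norm(P-q[:3],axis=1)-q[3],[*P.mean(0)-[0,0,.01],.02],loss='soft_l1',f_scale=.002)
    print(n,f.x,m.sum(),'top',np.percentile(P[:,2],98))
E
python3 m.py
python3 - <<'E'
from h import *
D=dict(np.load('scene0.npz'));im=D['im'];X=D['xyz']
hsv=cv2.cvtColor(im,cv2.COLOR_RGB2HSV);H,S,V=[hsv[...,i].astype(int) for i in range(3)]
np.set_printoptions(precision=4,suppress=True)
m=np.zeros(H.shape,bool);m[205:235,275:305]=((abs(H-26)<6)&(S>140)&(V>120))[205:235,275:305];print('pad',X[m].mean(0),m.sum())
from scipy.optimize import least_squares
for n,(u0,u1,v0,v1) in dict(stand=(228,248,255,275),b1=(265,292,272,298),b2=(185,210,250,276)).items():
    m=np.zeros(H.shape,bool);m[v0:v1,u0:u1]=((S<60)&(V>110)&(X[...,2]>.01))[v0:v1,u0:u1];P=X[m]
    f=least_squares(lambda q:np.linalg.norm(P-q[:3],axis=1)-q[3],[*P.mean(0)-[0,0,.01],.02],loss='soft_l1',f_scale=.002)
    print(n,f.x,m.sum())
m=np.zeros(H.shape,bool);m[165:245,305:405]=(abs(X[...,2]-.175)<.008)[165:245,305:405];m=cv2.morphologyEx(m.astype(np.uint8),cv2.MORPH_OPEN,np.ones((3,3)))>0
P=X[m];r=cv2.minAreaRect((P[:,:2]*1000).astype(np.float32));print(r);print(cv2.boxPoints(r))
c=cv2.imread('pics/scene0.png')[160:300,180:410];cv2.imwrite('pics/c1.png',cv2.resize(c,None,fx=3.4,fy=3.4,interpolation=3))
E
```

```text
table z 6.821358799746768e-05
lid ((689.135986328125, 1.5880889892578125), (192.09283447265625, 268.5075378417969), 6.472989559173584) 0.17768649770009493 5755
[[ 578.5668    124.15823 ]
 [ 608.8369   -142.6376  ]
 [ 799.7052   -120.982056]
 [ 769.43506   145.81378 ]]
pad [ 0.51792175 -0.08124645  0.08392745] ((411.40679931640625, -54.08506774902344), (67.26020812988281, 307.9567565917969), 76.18994140625) 292 0.003321133553090494 1.4569870971323502
stand [ 0.486  -0.298   0.0607  0.0182] 124 top 0.08048538104717001
b1 [ 0.6075 -0.2714  0.0302  0.0259] 229 top 0.05923263954198992
b2 [ 0.3628 -0.3356  0.0282  0.0266] 251 top 0.05683632513136172
pad [ 0.5163 -0.0795  0.0798] 232
stand [ 0.4871 -0.2977  0.0617  0.018 ] 130
b1 [ 0.6085 -0.2714  0.0301  0.0262] 268
b2 [ 0.3635 -0.3346  0.0303  0.0261] 249
((689.5096435546875, 4.4429931640625), (191.5988006591797, 274.8653869628906), 6.28882360458374)
[[ 579.2323  130.5547]
 [ 609.3412 -142.6566]
 [ 799.787  -121.6688]
 [ 769.6781  151.5426]]
```

View pics/c1.png

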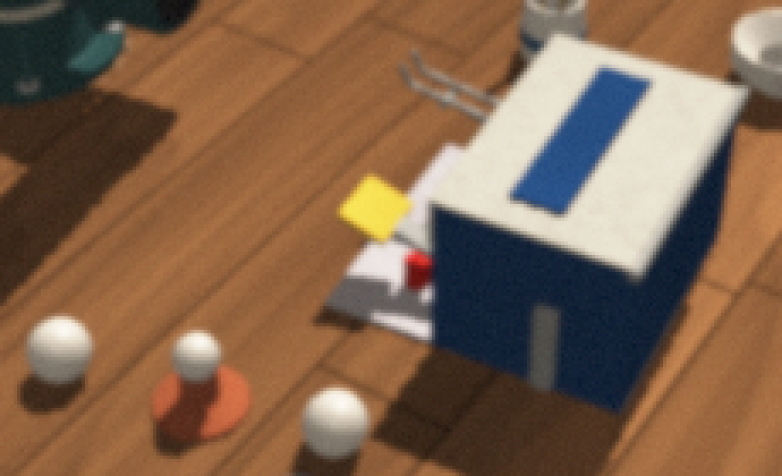

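The crop confirms that the stand's ball is the small one (r≈18–20 mm; the loose balls are r≈26). The pad height of 80–84 mm also agrees with the given 80 mm. I'll move above the ball and refine with the wrist camera.

```bash
cat >> h.py <<'E'
from scipy.spatial.transform import Rotation as Ro
C=np.array([.6878,.0028,0]);YAW=.1115
def box(*p): return C+Ro.from_euler('z',YAW).apply(np.array(p)/1000)
def dlt(t,yaw=None):
    o=robot.get_obs();R=Ro.from_euler('xyz',o['ee_rot'])
    T=Ro.from_euler('xyz',[np.pi,0,YAW-np.pi/2 if yaw is None else yaw])
    print('t',o['time'],'turn',np.degrees((R.inv()*T).as_rotvec()).round(2),'shift',(R.inv().apply(np.array(t)-o['tool_pos'])*1000).round(1),'F',o['wrist_force'].round(1),'w',o['width'].round(4))
np.set_printoptions(precision=4,suppress=True)
E
python3 - <<'E'
from h import *
dlt([.4866,-.298,.15]); print(box(-160,65,144),box(-178,-65,80))
E
cat /dev/null
```

```text
Traceback (most recent call last):
  File "h.py", line 18, in dlt
    print('t',o['time'],'turn',np.degrees((R.inv()*T).as_rotvec()).round(2),'shift',(R.inv().apply(np.array(t)-o['tool_pos'])*1000).round(1),'F',o['wrist_force'].round(1),'w',o['width'].round(4))
                                                                                                                                                                               ^^^^^^^^^^^^^^^^
AttributeError: 'float' object has no attribute 'round'
```

```bash
sed -i "s/o\['width'\].round(4)/round(o['width'],4)/" h.py
python3 - <<'E'
from h import *
dlt([.4866,-.298,.15]); print(box(-160,65,144),box(-178,-65,80))
E
```

```text
t 0.1 turn [-0.01  0.11  6.72] shift [-148.8 -406.3   54.8] F [ 0.5 -0.4 -0.3] w 0.0942
[0.5216 0.0496 0.144 ] [ 0.5181 -0.0816  0.08  ]
```

```bash
python3 -m jog '[[[0,0,2],[-15,-41,5],-1],[[0,0,4],[-30,-82,10],-1],[[0,0,6.7],[-46,-123,17],-1],[[0,0,6.7],[-60,-164,22],-1],[[0,0,6.7],[-75,-203,27],-1]]'
python3 -c "
from h import *
dlt([.4866,-.298,.15])"
```

```text
time: 0.6
tool_pos: [0.3066, -0.4152, 0.1777]
ee_rot: [3.141, 0.001, -1.459]
wrist_force: [0.4, 0.1, 0.7]
width: 0.0939
t 0.6 turn [0.01 0.04 0.01] shift [ -96.3 -192.    27.7] F [0.4 0.1 0.7] w 0.0939
```

```bash
python3 -m jog '[[[0,0,0],[-20,-40,6],-1],[[0,0,0],[-40,-80,12],-1],[[0,0,0],[-60,-120,18],-1],[[0,0,0],[-80,-160,24],-1],[[0,0,0],[-96,-190,27],-1]]'; python3 -m jog '[[[0,0,0],[0,0,0],-1],[[0,0,0],[0,0,0],-1]]'
python3 - <<'E'
from h import *
dlt([.4866,-.298,.15])
im,d,p=snap('wrist','w1.png');X=cloud(d,p);np.savez('w1.npz',im=im,xyz=X)
dlt([.4866,-.298,.15])
E
```

```text
time: 1.1
tool_pos: [0.4849, -0.2978, 0.1501]
ee_rot: [3.14, 0.002, -1.457]
wrist_force: [0.4, -0.9, 0.5]
width: 0.0942
time: 1.3
tool_pos: [0.4834, -0.2994, 0.1507]
ee_rot: [3.14, 0.001, -1.457]
wrist_force: [-0.4, -0.8, -0.4]
width: 0.0941
t 1.3 turn [0.1  0.04 0.12] shift [-1.1 -3.3  0.7] F [-0.4 -0.8 -0.4] w 0.0941
t 1.35 turn [0.07 0.   0.03] shift [-1.7 -3.9  1.1] F [-0.  -0.6 -0. ] w 0.0942
```

View pics/w1.png

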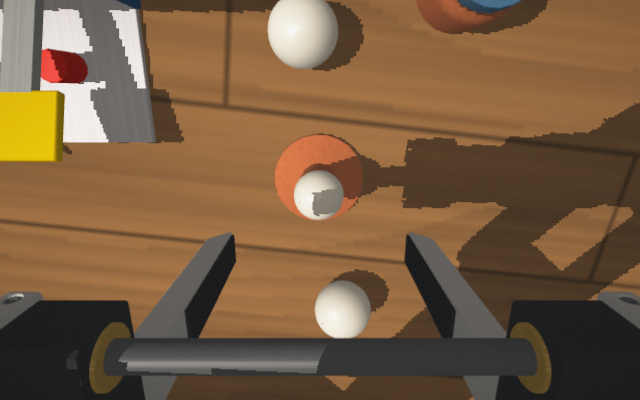

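The wrist view shows the stand's ball at (318,195) between the fingers, with the stand foot behind it. I'll fit the ball from this view.

```bash
python3 - <<'E'
from h import *
from scipy.optimize import least_squares
D=dict(np.load('w1.npz'));im=D['im'];X=D['xyz']
hsv=cv2.cvtColor(im,cv2.COLOR_RGB2HSV);S=hsv[...,1]
m=np.zeros(S.shape,bool);m[166:224,290:350]=((S<60)&(X[...,2]>.045))[166:224,290:350];P=X[m]
f=least_squares(lambda q:np.linalg.norm(P-q[:3],axis=1)-q[3],[*P.mean(0)-[0,0,.01],.02],loss='soft_l1',f_scale=.001)
print(f.x,m.sum(),P[:,2].max())
f=least_squares(lambda q:np.linalg.norm(P-q[:3],axis=1)-.02,[*P.mean(0)-[0,0,.01]],loss='soft_l1',f_scale=.001);print(f.x)
dlt([*f.x[:2],.041])
E
```

```text
[ 0.4863 -0.2986  0.0593  0.0197] 1892 0.33024041572853036
[ 0.4862 -0.2986  0.0589]
t 1.35 turn [0.07 0.   0.03] shift [ -1.1  -3.5 110.1] F [-0.  -0.6 -0. ] w 0.0942
```

```bash
python3 -m jog '[[[0,0,0],[-1,-3,30],-1],[[0,0,0],[-1,-3,60],-1],[[0,0,0],[-1,-3,85],-1],[[0,0,0],[-1,-3,100],-1],[[0,0,0],[-1,-3,109],-1]]'; python3 -m jog '[[[0,0,0],[0,0,0],-1],[[0,0,0],[0,0,0],-1]]'
python3 -c "
from h import *
dlt([.4862,-.2986,.041])"
```

```text
time: 1.85
tool_pos: [0.485, -0.2992, 0.0412]
ee_rot: [3.14, 0.001, -1.461]
wrist_force: [0.9, 0.2, -0.5]
width: 0.0943
time: 2.05
tool_pos: [0.4869, -0.2995, 0.0437]
ee_rot: [-3.14, -0.002, -1.459]
wrist_force: [-0.0, -0.5, 0.6]
width: 0.0937
t 2.05 turn [-0.08 -0.09 -0.01] shift [-0.9  0.6  2.7] F [-0.  -0.5  0.6] w 0.0937
```

```bash
python3 -m jog '[[[0,0,0],[-0.5,0,1],0.3],[[0,0,0],[-0.5,0,1],0.6],[[0,0,0],[-0.5,0,1],1],[[0,0,0],[-0.5,0,1],1],[[0,0,0],[-0.5,0,1],1]]'; python3 -m jog '[[[0,0,0],[0,0,0],1],[[0,0,0],[0,0,0],1],[[0,0,0],[0,0,0],1],[[0,0,0],[0,0,0],1],[[0,0,0],[0,0,0],1]]';python3 -m jog '[[[0,0,0],[0,0,-10],1],[[0,0,0],[0,0,-30],1],[[0,0,0],[0,0,-60],1],[[0,0,0],[0,0,-100],1],[[0,0,0],[0,0,-140],1]]'
python3 - <<'E'
from h import *
im,d,p=snap('wrist','w2.png')
dlt(box(-160,65,144-19+40))
E
```

```text
time: 2.55
tool_pos: [0.4865, -0.2982, 0.0416]
ee_rot: [-3.141, -0.0, -1.459]
wrist_force: [-1.2, -0.7, -1.1]
width: 0.0579
time: 3.05
tool_pos: [0.4863, -0.2981, 0.0415]
ee_rot: [3.142, 0.0, -1.459]
wrist_force: [-0.1, 1.3, 1.0]
width: 0.0387
time: 3.55
tool_pos: [0.4859, -0.298, 0.1829]
ee_rot: [3.141, 0.0, -1.459]
wrist_force: [0.5, -0.5, -0.7]
width: 0.0385
t 3.6 turn [-0.59 -0.58  0.02] shift [-344.4  -71.1   24.3] F [ 1.3 -2.2  3.6] w 0.0385
```

View pics/w2.png

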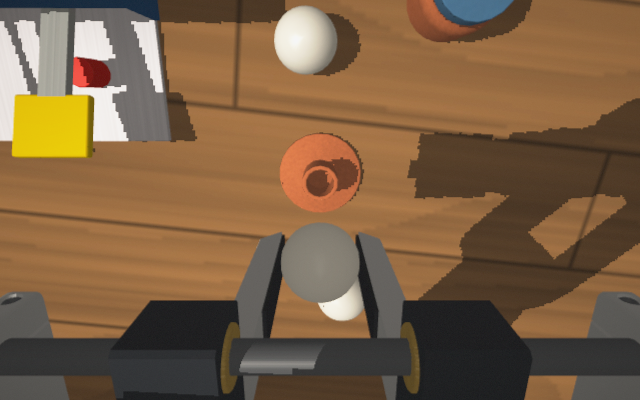

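```bash
python3 -m jog '[[[0,0,0],[-45,0,-10],1],[[0,0,0],[-90,0,-20],1],[[0,0,0],[-135,0,-20],1],[[0,0,0],[-180,0,-20],1],[[0,0,0],[-220,0,-20],1]]'; python3 -m jog '[[[0,0,0],[-40,0,0],1],[[0,0,0],[-80,0,0],1],[[0,0,0],[-110,-5,0],1],[[0,0,0],[-124,-11,0],1],[[0,0,0],[-124,-11,0],1]]'; python3 -m jog '[[[0,0,0],[0,0,0],1],[[0,0,0],[0,0,0],1],[[0,0,0],[0,0,0],1]]'
python3 - <<'E'
from h import *
im,d,p=snap('wrist','w3.png');X=cloud(d,p);np.savez('w3.npz',im=im,xyz=X,p=np.array([0]))
np.savez('w3p.npz',**p)
o=robot.get_obs();print(o['tool_pos'])
R=Ro.from_euler('xyz',o['ee_rot'])
m=np.zeros(d.shape,bool);m[225:300,282:358]=True
P=R.inv().apply(X[m]-o['tool_pos']);P=P[(abs(P[:,2]+.019)<.03)&(abs(P[:,0])<.018)]
from scipy.optimize import least_squares
f=least_squares(lambda q:np.linalg.norm(P-q,axis=1)-.02,[0,0,-.019],loss='soft_l1',f_scale=.001);print('ball in tool',f.x,len(P))
dlt(box(-160,65,144-19+40))
dlt(box(-160,65,144-19))
E
```

```text
time: 4.1
tool_pos: [0.4613, -0.0778, 0.202]
ee_rot: [-3.14, -0.0, -1.459]
wrist_force: [0.2, 0.6, -0.2]
width: 0.0389
time: 4.6
tool_pos: [0.4589, 0.0465, 0.2017]
ee_rot: [-3.141, 0.0, -1.455]
wrist_force: [-0.6, -1.0, -0.6]
width: 0.0386
time: 4.9
tool_pos: [0.4589, 0.0439, 0.2014]
ee_rot: [3.141, -0.0, -1.461]
wrist_force: [-0.4, 0.6, -0.3]
width: 0.0385
[0.4589 0.044  0.2014]
ball in tool [ 0.0009  0.     -0.0175] 4753
t 4.95 turn [ 0.01 -0.01 -0.08] shift [  1.3 -62.9  36.4] F [ 1.3 -1.1 -1.8] w 0.0386
t 4.95 turn [ 0.01 -0.01 -0.08] shift [  1.3 -62.9  76.4] F [ 1.3 -1.1 -1.8] w 0.0386
```

View pics/w3.png

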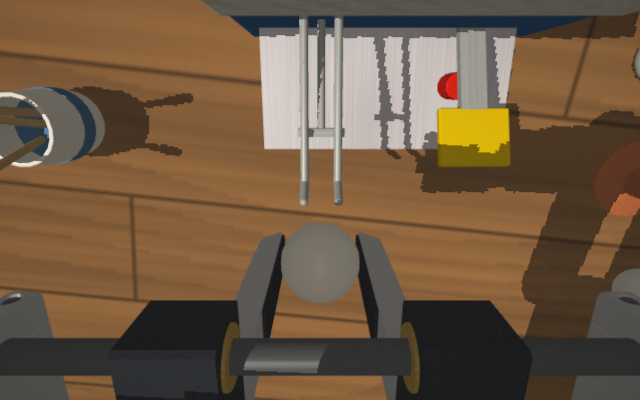

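The wrist view shows the rods at columns 304 and 338, the held ball centred at 320 and the pad at (474,137). I'll measure rods, pad and lid edge in world coordinates.

```bash
python3 - <<'E'
from h import *
D=dict(np.load('w3.npz'));im=D['im'];X=D['xyz'];z=X[...,2]
def tb(P): return (Ro.from_euler('z',-YAW).apply(P-C)*1000)
B=tb(X.reshape(-1,3)).reshape(X.shape)
for v in (30,60,100,150,180,195):
    for a,b in((295,314),(328,348)):
        s=slice(a,b);m=(z[v,s]>.1)&(z[v,s]<.2);print(v,a,B[v,s][m].mean(0).round(1) if m.any() else None,m.sum(),end=' | ')
    print()
hsv=cv2.cvtColor(im,cv2.COLOR_RGB2HSV).astype(int)
m=(abs(hsv[...,0]-26)<6)&(hsv[...,1]>140)&(hsv[...,2]>150)&(z>.065)&(z<.1);m[:100]=0
P=B[m];r=cv2.minAreaRect(P[:,:2].astype(np.float32));print('pad box frame',r,np.median(P[:,2]))
m=(z>.16)&(z<.185);m[40:]=0;P=B[m];print('lid front',np.percentile(P[:,0],[1,5,50]),P[:,2].max(),m.sum())
m=(z<.012)&(z>.003)&(hsv[...,1]<50);m[:100]=0;m[150:]=0;m[:,:255]=0;m[:,525:]=0;P=B[m];print('plate',np.percentile(P,[1,50,99],axis=0).round(1))
E
```

```text
30 295 [-100.8   76.4  118.6] 9 | 30 328 [-100.8   52.6  118.3] 9 | 
60 295 [-120.1   76.6  121.5] 9 | 60 328 [-120.1   52.5  121.4] 9 | 
100 295 [-146.5   76.5  125.2] 8 | 100 328 [-146.6   52.8  125.6] 8 | 
150 295 [-180.9   76.5  129.7] 9 | 150 328 [-180.9   52.6  130.3] 8 | 
180 295 [-202.1   76.7  133.2] 9 | 180 328 [-202.2   52.8  133.1] 9 | 
195 295 [-209.4   76.5  146.6] 8 | 195 328 [-209.4   53.   147.1] 8 | 
pad box frame ((-172.77647399902344, -64.95693969726562), (60.677223205566406, 36.16876220703125), 89.75851440429688) 78.68603347362968
lid front [-93.6157 -93.5114 -93.1932] 168.9645615780707 1553
plate [[-199.  -115.4    4.7]
 [-172.6   16.9    6.5]
 [-149.8  122.8    8.3]]
```

```bash
python3 -m jog '[[[0,0,0],[1,-25,0],1],[[0,0,0],[1,-50,0],1],[[0,0,0],[1,-63,10],1],[[0,0,0],[1,-63,35],1],[[0,0,0],[1,-63,50],1]]'; python3 -m jog '[[[0,0,0],[0,0,8],1],[[0,0,0],[0,0,14],1],[[0,0,0],[0,0,19],1],[[0,0,0],[0,0,22],1],[[0,0,0],[0,0,22],1]]'; python3 -m jog '[[[0,0,0],[0,0,0],1],[[0,0,0],[0,0,0],1]]'
python3 -c "
from h import *
for i in range(3):
  dlt(box(-160,65,126)); eyes.snapshot('wrist')"
```

```text
time: 5.45
tool_pos: [0.5212, 0.0503, 0.1495]
ee_rot: [3.139, 0.0, -1.46]
wrist_force: [-0.0, -0.4, -0.9]
width: 0.039
time: 5.95
tool_pos: [0.5216, 0.0509, 0.1296]
ee_rot: [-3.141, -0.0, -1.459]
wrist_force: [-0.9, 0.5, -0.4]
width: 0.0392
time: 6.15
tool_pos: [0.5219, 0.051, 0.1301]
ee_rot: [-3.14, -0.0, -1.459]
wrist_force: [0.1, -0.5, -1.7]
width: 0.0387
t 6.15 turn [-0.07 -0.01  0.03] shift [1.4 0.5 4.1] F [ 0.1 -0.5 -1.7] w 0.0387
t 6.2 turn [-0.06 -0.01  0.03] shift [1.3 0.5 4. ] F [-0.1 -0.2 -0.7] w 0.0388
t 6.25 turn [-0.05 -0.01  0.03] shift [1.3 0.4 3.9] F [ 0.1  0.3 -0.6] w 0.0386
```

```bash
python3 -m jog '[[[0,0,0],[1,0,1],1],[[0,0,0],[1,0,2],1],[[0,0,0],[1,0,2.5],1],[[0,0,0],[1,0,2.5],1]]'
python3 -c "
from h import *
for i in range(2):
  dlt(box(-160,65,126)); eyes.snapshot('wrist')"
```

```text
time: 6.7
tool_pos: [0.5217, 0.0499, 0.127]
ee_rot: [-3.142, -0.0, -1.459]
wrist_force: [0.1, -0.0, -0.5]
width: 0.0388
t 6.7 turn [-0.   -0.    0.02] shift [0.3 0.2 1. ] F [ 0.1 -0.  -0.5] w 0.0388
t 6.75 turn [ 0.   -0.    0.02] shift [0.3 0.2 1. ] F [-0.3  1.5 -1.2] w 0.0388
```

Open slowly here.

```bash
python3 -m jog '[[[0,0,0],[0,0,1],1],[[0,0,0],[0,0,1],0.1],[[0,0,0],[0,0,1],0],[[0,0,0],[0,0,1],-0.1],[[0,0,0],[0,0,1],-0.3]]'; python3 -m jog '[[[0,0,0],[0,0,0],-0.3],[[0,0,0],[0,0,0],-0.3],[[0,0,0],[0,0,0],-0.3],[[0,0,0],[0,0,0],-0.3]]'
python3 - <<'E'
from h import *
im,d,p=snap('wrist','w4.png');X=cloud(d,p);np.savez('w4.npz',im=im,xyz=X)
im2,d2,p2=snap('scene','s4.png');np.savez('s4.npz',im=im2,xyz=cloud(d2,p2))
a=im[:, :, ::-1];b=im2[130:290,230:430,::-1]
cv2.imwrite('pics/m4.png',np.hstack([cv2.resize(a,(400,250)),cv2.resize(b,(312,250),interpolation=3)]))
print(robot.get_obs()['width'])
E
```

```text
time: 7.3
tool_pos: [0.5216, 0.0499, 0.1258]
ee_rot: [3.141, -0.0, -1.459]
wrist_force: [0.3, -0.4, -0.4]
width: 0.0564
time: 7.7
tool_pos: [0.5217, 0.0499, 0.126]
ee_rot: [-3.142, -0.0, -1.459]
wrist_force: [0.3, 0.1, -0.8]
width: 0.061
0.06113385620264186
```

View pics/m4.png

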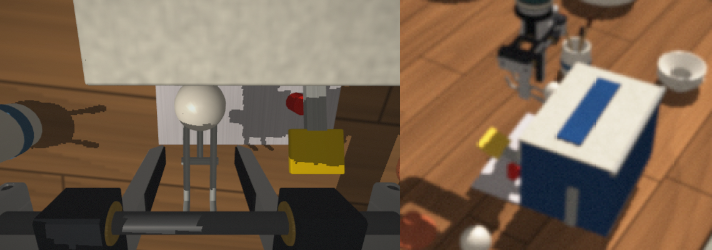

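The ball sits on the rods against the lid (left image ~(200,105)) and is let go. I'll retreat upward, close the fingers and go over the pad.

```bash
python3 -m jog '[[[0,0,0],[0,0,-10],-0.3],[[0,0,0],[0,2,-25],-0.3],[[0,0,0],[0,5,-45],-0.3],[[0,0,0],[0,10,-70],-0.3],[[0,0,0],[0,20,-80],0]]'; python3 -m jog '[[[0,0,0],[30,0,0],1],[[0,0,0],[65,0,0],1],[[0,0,0],[100,0,0],1],[[0,0,0],[130,0,0],1],[[0,0,0],[130,0,0],1]]'; python3 -m jog '[[[0,0,0],[0,0,0],1],[[0,0,0],[0,0,0],1],[[0,0,0],[0,0,0],1]]'
python3 - <<'E'
from h import *
im2,d2,p2=snap('top','t5.png');X=cloud(d2,p2)
B=Ro.from_euler('z',-YAW).apply(X.reshape(-1,3)-C)*1000
P=B[(abs(B[:,0]+115)<25)&(abs(B[:,1]-65)<22)&(B[:,2]>138)&(B[:,2]<165)];P=P[P[:,0]<-96]
print('ball',np.median(P,0),P[:,2].max(),len(P))
dlt(box(-181,-65,90))
E
```

```text
time: 8.3
tool_pos: [0.5032, 0.0477, 0.2102]
ee_rot: [-3.135, -0.001, -1.459]
wrist_force: [-1.1, 0.3, 0.5]
width: 0.0559
time: 8.8
tool_pos: [0.516, -0.0846, 0.2062]
ee_rot: [3.141, -0.001, -1.464]
wrist_force: [0.1, 0.9, -0.1]
width: 0.0166
time: 9.1
tool_pos: [0.5162, -0.0803, 0.2062]
ee_rot: [-3.141, 0.0, -1.457]
wrist_force: [0.0, 0.4, 0.1]
width: 0.0002
ball [-116.7551   64.7663  151.4493] 163.68524482485736 140
t 9.15 turn [-0.02  0.    0.12] shift [  1.4   1.3 116.2] F [ 0.5 -0.6  0.4] w 0.0003
```

```bash
python3 -m jog '[[[0,0,0],[1,1,30],1],[[0,0,0],[1,1,60],1],[[0,0,0],[1,1,85],1],[[0,0,0],[1,1,100],1],[[0,0,0],[1,1,109],1]]'; python3 -m jog '[[[0,0,0],[0,0,0],1],[[0,0,0],[0,0,0],1],[[0,0,0],[0,0,0],1]]'; python3 -m jog '[[[0,0,0],[0,0,3],1],[[0,0,0],[0,0,6],1],[[0,0,0],[0,0,9],1]]'; python3 -m jog '[[[0,0,0],[0,0,2],1],[[0,0,0],[0,0,4],1],[[0,0,0],[0,0,4],1]]'
python3 -m jog '[[[0,0,0],[0,0,2],1],[[0,0,0],[0,0,4],1],[[0,0,0],[0,0,4],1]]'
python3 -c "
from h import *
dlt(box(-183,-65,80))"
```

```text
time: 9.65
tool_pos: [0.5145, -0.0815, 0.0952]
ee_rot: [3.139, 0.001, -1.458]
wrist_force: [-0.2, 0.1, -0.2]
width: 0.0002
time: 9.95
tool_pos: [0.5164, -0.0827, 0.0984]
ee_rot: [-3.139, -0.001, -1.459]
wrist_force: [-0.9, -0.5, 0.7]
width: 0.0003
time: 10.25
tool_pos: [0.5156, -0.0826, 0.088]
ee_rot: [-3.141, -0.0, -1.459]
wrist_force: [-1.1, -0.0, 0.0]
width: 0.0004
time: 10.55
tool_pos: [0.5155, -0.0827, 0.0844]
ee_rot: [-3.141, -0.0, -1.459]
wrist_force: [-1.4, 0.3, 3.7]
width: 0.0005
time: 10.85
tool_pos: [0.5157, -0.0828, 0.0806]
ee_rot: [-3.141, -0.001, -1.459]
wrist_force: [-2.1, -0.2, 4.7]
width: 0.0007
t 10.85 turn [-0.04 -0.05  0.02] shift [-1.   2.4  0.6] F [-2.1 -0.2  4.7] w 0.0007
```

```bash
python3 -m jog '[[[0,0,0],[0,0.6,2],1],[[0,0,0],[0,1.2,4],1],[[0,0,0],[0,1.8,6],1],[[0,0,0],[0,2.4,8],1],[[0,0,0],[0,3,10],1]]'; python3 -m jog '[[[0,0,0],[0,0.3,1],1],[[0,0,0],[0,0.6,2],1],[[0,0,0],[0,0.9,3],1],[[0,0,0],[0,0.9,3],1]]'; python3 -m jog '[[[0,0,0],[0,0.3,1],1],[[0,0,0],[0,0.6,2],1],[[0,0,0],[0,0.6,2],1]]'
```

```text
time: 11.35
tool_pos: [0.5127, -0.0832, 0.0707]
ee_rot: [-3.141, -0.001, -1.459]
wrist_force: [-2.4, -1.0, 5.7]
width: 0.0005
time: 11.75
tool_pos: [0.5116, -0.0832, 0.0669]
ee_rot: [3.142, -0.0, -1.459]
wrist_force: [-1.2, -1.6, 5.3]
width: 0.0005
time: 12.05
tool_pos: [0.511, -0.0832, 0.0647]
ee_rot: [3.142, -0.0, -1.459]
wrist_force: [-1.6, -1.0, 4.2]
width: 0.0004
```

```bash
python3 -m jog '[[[0,0,0],[0,0.2,0.7],1],[[0,0,0],[0,0.2,0.7],1]]'; python3 -m jog '[[[0,0,0],[0,0.2,0.7],1],[[0,0,0],[0,0.2,0.7],1]]'
```

```text
time: 12.25
tool_pos: [0.5108, -0.0832, 0.0642]
ee_rot: [-3.142, -0.0, -1.459]
wrist_force: [-1.5, -0.9, 3.2]
width: 0.0006
time: 12.45
tool_pos: [0.5107, -0.0833, 0.0635]
ee_rot: [-3.141, -0.0, -1.459]
wrist_force: [-0.9, -1.7, 3.1]
width: 0.0003
```

```bash
python3 -m jog '[[[0,0,0],[0,0.2,0.7],1],[[0,0,0],[0,0.2,0.7],1]]'
```

```text
time: 12.65
tool_pos: [0.5105, -0.0833, 0.0628]
ee_rot: [-3.141, -0.0, -1.459]
wrist_force: [-1.2, -2.8, 4.0]
width: 0.0007
```

```bash
python3 -c "
from h import *
eyes.snapshot('wrist');dlt(box(-183,-65,60))"
```

```text
t 12.7 turn [-0.01 -0.02  0.02] shift [-0.8 -2.8  2.8] F [-0.4 -2.3  4.5] w 0.0004
```

```bash
cat > ok.py <<'E'
from h import *
import sys
o=robot.get_obs(); sys.exit(int(o['wrist_force'][2]>8))
E
python3 -m jog '[[[0,0,0],[0,0.2,0.7],1],[[0,0,0],[0,0.2,0.7],1]]' && python3 ok.py && python3 -m jog '[[[0,0,0],[0,0.2,0.7],1],[[0,0,0],[0,0.2,0.7],1]]' && python3 ok.py &&  python3 -m jog '[[[0,0,0],[0,0.2,0.7],1],[[0,0,0],[0,0.2,0.7],1]]' && python3 ok.py &&  python3 -m jog '[[[0,0,0],[0,0.2,0.7],1],[[0,0,0],[0,0.2,0.7],1]]' && python3 ok.py &&  python3 -m jog '[[[0,0,0],[0,0.2,0.7],1],[[0,0,0],[0,0.2,0.7],1]]'
```

```text
time: 12.9
tool_pos: [0.5103, -0.0833, 0.0621]
ee_rot: [-3.141, -0.0, -1.459]
wrist_force: [-0.1, -2.2, 4.4]
width: 0.0006
time: 13.1
tool_pos: [0.5101, -0.0833, 0.0614]
ee_rot: [-3.141, -0.0, -1.459]
wrist_force: [-0.5, -2.3, 3.9]
width: 0.0008
time: 13.3
tool_pos: [0.5099, -0.0833, 0.0607]
ee_rot: [-3.141, -0.0, -1.459]
wrist_force: [-0.8, -2.0, 3.0]
width: 0.0006
time: 13.5
tool_pos: [0.5098, -0.0833, 0.06]
ee_rot: [-3.141, -0.0, -1.459]
wrist_force: [0.7, -2.2, 2.2]
width: 0.0004
time: 13.7
tool_pos: [0.5096, -0.0833, 0.0593]
ee_rot: [-3.141, -0.0, -1.459]
wrist_force: [1.0, -2.6, 3.2]
width: 0.0007
```

```bash
python3 -m jog '[[[0,0,0],[0,0.2,0.7],1],[[0,0,0],[0,0.2,0.7],1]]' && python3 ok.py && python3 -m jog '[[[0,0,0],[0,0.2,0.7],1],[[0,0,0],[0,0.2,0.7],1]]' && python3 ok.py &&  python3 -m jog '[[[0,0,0],[0,0.2,0.7],1],[[0,0,0],[0,0.2,0.7],1]]' && python3 ok.py &&  python3 -m jog '[[[0,0,0],[0,0.2,0.7],1],[[0,0,0],[0,0.2,0.7],1]]' && python3 ok.py &&  python3 -m jog '[[[0,0,0],[0,0.2,0.7],1],[[0,0,0],[0,0.2,0.7],1]]'
```

```text
time: 13.9
tool_pos: [0.5094, -0.0832, 0.0586]
ee_rot: [-3.141, -0.0, -1.459]
wrist_force: [1.7, -1.5, 3.9]
width: 0.0009
time: 14.1
tool_pos: [0.5092, -0.0833, 0.0579]
ee_rot: [-3.141, -0.0, -1.459]
wrist_force: [2.9, -2.7, 2.5]
width: 0.0003
time: 14.3
tool_pos: [0.509, -0.0832, 0.0572]
ee_rot: [-3.141, 0.0, -1.459]
wrist_force: [2.1, -1.7, 3.4]
width: 0.0003
time: 14.5
tool_pos: [0.5088, -0.0832, 0.0565]
ee_rot: [-3.141, 0.0, -1.459]
wrist_force: [2.5, -2.2, 2.6]
width: 0.0006
time: 14.7
tool_pos: [0.5085, -0.0832, 0.0558]
ee_rot: [-3.141, 0.0, -1.459]
wrist_force: [1.8, -0.9, 2.9]
width: 0.0004
```

```bash
python3 -m jog '[[[0,0,0],[0,0,0.7],1],[[0,0,0],[0,0,0.7],1]]' && python3 ok.py && python3 -m jog '[[[0,0,0],[0,0,0.7],1],[[0,0,0],[0,0,0.7],1]]' && python3 ok.py &&  python3 -m jog '[[[0,0,0],[0,0,0.7],1],[[0,0,0],[0,0,0.7],1]]'
python3 - <<'E'
from h import *
im,d,p=snap('scene','s6.png');X=cloud(d,p)
B=(Ro.from_euler('z',-YAW).apply(X.reshape(-1,3)-C)*1000)
m=(abs(B[:,1]+80)<30)&(abs(B[:,0])<80)&(B[:,2]>160)&(B[:,2]<320);P=B[m];k=np.polyfit(P[:,0],P[:,2],1);print('lid angle',-np.arctan(k[0]),len(P),P[:,2].max())
cv2.imwrite('pics/c6.png',cv2.resize(im[100:300,220:440,::-1],None,fx=3,fy=3,interpolation=3))
dlt(box(-183,-65,60))
E
```

```text
time: 14.9
tool_pos: [0.5084, -0.0832, 0.055]
ee_rot: [3.141, 0.0, -1.459]
wrist_force: [2.7, -1.7, 2.4]
width: 0.0007
time: 15.1
tool_pos: [0.5082, -0.0832, 0.0543]
ee_rot: [3.141, 0.0, -1.459]
wrist_force: [1.1, -1.5, 3.2]
width: 0.0003
time: 15.3
tool_pos: [0.5082, -0.0833, 0.0535]
ee_rot: [3.141, 0.0, -1.459]
wrist_force: [2.0, -0.6, 3.0]
width: 0.0006
lid angle 0.5830958694596624 954 284.92532763939835
t 15.35 turn [0.03 0.01 0.02] shift [-0.6 -5.1 -6.4] F [ 2.  -1.   2.4] w 0.0003
```

View pics/c6.png

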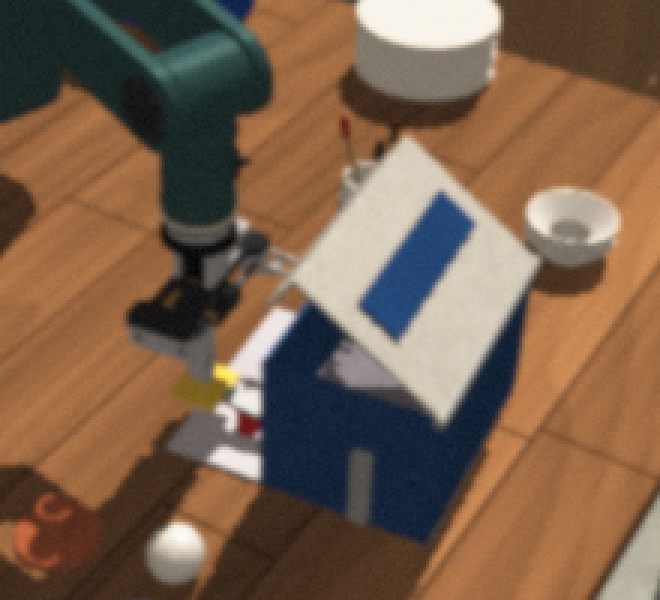

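The lid is open at 0.58 rad, with the fingers on the pad and the buffer not yet reached. I'll keep pressing in small steps.

```bash
sed -i 's/>8/>6.5/' ok.py; python3 -m jog '[[[0,0,0],[0,0,0.5],1],[[0,0,0],[0,0,0.5],1]]' && python3 ok.py && python3 -m jog '[[[0,0,0],[0,0,0.5],1],[[0,0,0],[0,0,0.5],1]]' && python3 ok.py &&  python3 -m jog '[[[0,0,0],[0,0,0.5],1],[[0,0,0],[0,0,0.5],1]]' && python3 ok.py &&  python3 -m jog '[[[0,0,0],[0,0,0.5],1],[[0,0,0],[0,0,0.5],1]]' && python3 ok.py &&  python3 -m jog '[[[0,0,0],[0,0,0.5],1],[[0,0,0],[0,0,0.5],1]]'
```

```text
time: 15.55
tool_pos: [0.5081, -0.0833, 0.0531]
ee_rot: [3.141, 0.0, -1.459]
wrist_force: [0.7, -1.4, 3.5]
width: 0.0003
time: 15.75
tool_pos: [0.5082, -0.0833, 0.0528]
ee_rot: [3.141, 0.0, -1.459]
wrist_force: [0.7, -1.4, 4.1]
width: 0.0004
time: 15.95
tool_pos: [0.5082, -0.0833, 0.0526]
ee_rot: [3.141, 0.0, -1.459]
wrist_force: [-1.1, -0.1, 6.0]
width: 0.0004
time: 16.15
tool_pos: [0.5082, -0.0834, 0.0524]
ee_rot: [3.141, -0.0, -1.459]
wrist_force: [-1.4, -1.1, 7.2]
width: 0.0003
```

The buffer is reached: the force now climbs about 1.3 N per 0.5 mm. I'm aiming for about 12–13 N.

```bash
sed -i 's/>6.5/>11.5/' ok.py; python3 -m jog '[[[0,0,0],[0,0,0.5],1],[[0,0,0],[0,0,0.5],1]]' && python3 ok.py && python3 -m jog '[[[0,0,0],[0,0,0.5],1],[[0,0,0],[0,0,0.5],1]]' && python3 ok.py &&  python3 -m jog '[[[0,0,0],[0,0,0.5],1],[[0,0,0],[0,0,0.5],1]]' && python3 ok.py &&  python3 -m jog '[[[0,0,0],[0,0,0.5],1],[[0,0,0],[0,0,0.5],1]]'
```

```text
time: 16.35
tool_pos: [0.5082, -0.0834, 0.0523]
ee_rot: [3.141, -0.0, -1.459]
wrist_force: [-1.0, -0.3, 8.3]
width: 0.0003
time: 16.55
tool_pos: [0.5082, -0.0834, 0.0521]
ee_rot: [3.141, -0.0, -1.459]
wrist_force: [-1.8, 0.1, 9.8]
width: 0.0007
time: 16.75
tool_pos: [0.5082, -0.0834, 0.052]
ee_rot: [3.141, -0.0, -1.459]
wrist_force: [-2.7, 0.9, 12.4]
width: 0.0006
```

```bash
python3 -m jog '[[[0,0,0],[0,0,0],1],[[0,0,0],[0,0,0],1],[[0,0,0],[0,0,0],1],[[0,0,0],[0,0,0],1],[[0,0,0],[0,0,0],1]]'
python3 - <<'E'
from h import *
im,d,p=snap('top','t7.png');X=cloud(d,p)
B=(Ro.from_euler('z',-YAW).apply(X.reshape(-1,3)-C)*1000)
P=B[(abs(B[:,0]+130)<40)&(abs(B[:,1]-65)<22)&(B[:,2]>137)&(B[:,2]<170)];print('on chute pts',len(P))
for i in range(4): dlt(box(-180,-65,80));eyes.snapshot('wrist')
im2,d,p=snap('wrist','w7.png');im3,d,p=snap('scene')
cv2.imwrite('pics/m7.png',np.hstack([cv2.resize(im2[:,:,::-1],(480,300)),cv2.resize(im[100:260,240:410,::-1],(319,300),interpolation=3)]))
E
```

```text
time: 17.25
tool_pos: [0.5082, -0.0834, 0.052]
ee_rot: [3.141, -0.0, -1.459]
wrist_force: [-3.1, -0.6, 11.5]
width: 0.0009
on chute pts 0
t 17.3 turn [ 0.01 -0.02  0.02] shift [ -0.7  -8.1 -28. ] F [-3.4  0.2 12.4] w 0.0004
t 17.35 turn [ 0.01 -0.02  0.03] shift [ -0.6  -8.  -28. ] F [-2.7  0.4 11.7] w 0.0006
t 17.4 turn [ 0.01 -0.01  0.02] shift [ -0.7  -8.1 -28. ] F [-2.2 -0.1 11.5] w 0.0008
t 17.45 turn [ 0.01 -0.02  0.03] shift [ -0.7  -8.1 -28. ] F [-2.7 -0.3 11.8] w 0.0002
```

View pics/m7.png

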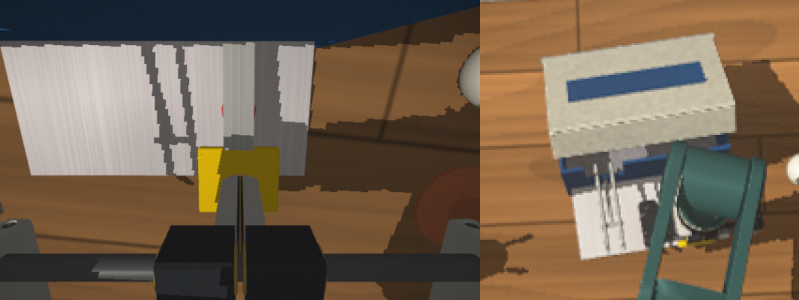

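The chute is empty, so the ball went in; the pedal is on its buffer. I'll press slightly more for margin and hold, then ease up.

```bash
python3 -m jog '[[[0,0,0],[0,0,0.6],1],[[0,0,0],[0,0,0.6],1],[[0,0,0],[0,0,0.6],1],[[0,0,0],[0,0,0.6],1],[[0,0,0],[0,0,0.6],1]]'; python3 -m jog '[[[0,0,0],[0,0,0],1],[[0,0,0],[0,0,0],1]]'
python3 -m jog '[[[0,0,0],[0,0,-1.5],1],[[0,0,0],[0,0,-3],1],[[0,0,0],[0,0,-4.5],1],[[0,0,0],[0,-0.3,-6],1]]'
python3 -m jog '[[[0,0,0],[0,-0.3,-1.5],1],[[0,0,0],[0,-0.6,-3],1],[[0,0,0],[0,-0.9,-4.5],1],[[0,0,0],[0,-1.2,-6],1],[[0,0,0],[0,-1.5,-7.5],1]]'
```

```text
time: 18.1
tool_pos: [0.5082, -0.0834, 0.0519]
ee_rot: [3.141, -0.0, -1.459]
wrist_force: [-3.8, 0.2, 13.1]
width: 0.0006
time: 18.3
tool_pos: [0.5082, -0.0834, 0.0519]
ee_rot: [3.141, -0.0, -1.459]
wrist_force: [-4.2, 0.8, 13.2]
width: 0.0005
time: 18.7
tool_pos: [0.5086, -0.0833, 0.0554]
ee_rot: [3.141, 0.0, -1.459]
wrist_force: [0.7, -1.0, 2.3]
width: 0.0006
time: 19.2
tool_pos: [0.5103, -0.0831, 0.0633]
ee_rot: [-3.142, 0.0, -1.459]
wrist_force: [1.0, -0.9, 3.8]
width: 0.0002
```

```bash
python3 -m jog '[[[0,0,0],[0,-0.4,-1.5],1],[[0,0,0],[0,-0.8,-3],1],[[0,0,0],[0,-1.2,-4.5],1],[[0,0,0],[0,-1.6,-6],1],[[0,0,0],[0,-2,-7.5],1]]'
python3 -m jog '[[[0,0,0],[0,-0.4,-1.5],1],[[0,0,0],[0,-0.8,-3],1],[[0,0,0],[0,-1.2,-4.5],1],[[0,0,0],[0,-1.6,-6],1],[[0,0,0],[0,-2,-7.5],1]]'
python3 -m jog '[[[0,0,0],[0,-0.3,-1],1],[[0,0,0],[0,-0.6,-2],1],[[0,0,0],[0,-0.9,-3],1],[[0,0,0],[0,-1.2,-4],1],[[0,0,0],[0,-1.5,-5],1]]'
```

```text
time: 19.7
tool_pos: [0.5122, -0.0829, 0.0708]
ee_rot: [-3.141, 0.0, -1.459]
wrist_force: [0.5, 0.9, 3.2]
width: 0.0003
time: 20.2
tool_pos: [0.5145, -0.0827, 0.0784]
ee_rot: [-3.141, -0.0, -1.459]
wrist_force: [1.8, 0.2, 3.3]
width: 0.0005
time: 20.7
tool_pos: [0.5161, -0.0825, 0.0833]
ee_rot: [-3.141, -0.0, -1.459]
wrist_force: [3.0, -0.2, 3.0]
width: 0.0003
```

```bash
python3 -m jog '[[[0,0,0],[0,0,-1],1],[[0,0,0],[0,0,-2],1],[[0,0,0],[0,0,-3],1],[[0,0,0],[0,0,-4],1],[[0,0,0],[0,0,-5],1]]'
python3 -m jog '[[[0,0,0],[0,5,-10],1],[[0,0,0],[0,10,-30],1],[[0,0,0],[0,20,-60],1],[[0,0,0],[0,40,-90],1],[[0,0,0],[0,60,-110],1]]'
python3 -m jog '[[[0,0,0],[0,0,0],1],[[0,0,0],[0,0,0],1],[[0,0,0],[0,0,0],1],[[0,0,0],[0,0,0],1],[[0,0,0],[0,0,0],1]]'
python3 - <<'E'
from h import *
dlt(box(-180,-65,80))
im,d,p=snap('scene','s9.png');X=cloud(d,p);B=(Ro.from_euler('z',-YAW).apply(X.reshape(-1,3)-C)*1000)
m=(abs(B[:,1])<100)&(abs(B[:,0])<80)&(B[:,2]>160)&(B[:,2]<320);P=B[m];k=np.polyfit(P[:,0],P[:,2],1);print('lid angle',-np.arctan(k[0]),P[:,2].mean())
imw,d,p=snap('wrist');X=cloud(d,p);B=(Ro.from_euler('z',-YAW).apply(X.reshape(-1,3)-C)*1000).reshape(X.shape)
h=cv2.cvtColor(imw,cv2.COLOR_RGB2HSV).astype(int);m=(abs(h[...,0]-26)<6)&(h[...,1]>140)&(h[...,2]>150)&(abs(B[...,2]-70)<30)
P=B[m];print('pad',np.median(P,0),len(P))
cv2.imwrite('pics/m9.png',np.hstack([cv2.resize(imw[:,:,::-1],(400,250)),cv2.resize(im[100:300,200:440,::-1],(300,250),interpolation=3)]))
E
```

```text
time: 21.2
tool_pos: [0.5142, -0.0824, 0.0871]
ee_rot: [3.138, 0.001, -1.459]
wrist_force: [-0.3, -0.4, -0.1]
width: 0.0005
time: 21.7
tool_pos: [0.4555, -0.0895, 0.2009]
ee_rot: [-3.14, -0.001, -1.459]
wrist_force: [-0.7, -0.5, 1.1]
width: 0.0005
time: 22.2
tool_pos: [0.4558, -0.089, 0.1967]
ee_rot: [3.139, 0.001, -1.459]
wrist_force: [-0.6, -0.1, 0.1]
width: 0.0004
t 22.2 turn [0.15 0.06 0.04] shift [ -0.2 -61.1 116.5] F [-0.6 -0.1  0.1] w 0.0004
lid angle 0.00604424735378492 179.39777377332598
pad [-178.1912  -65.7381   81.3559] 4228
```

View pics/m9.png

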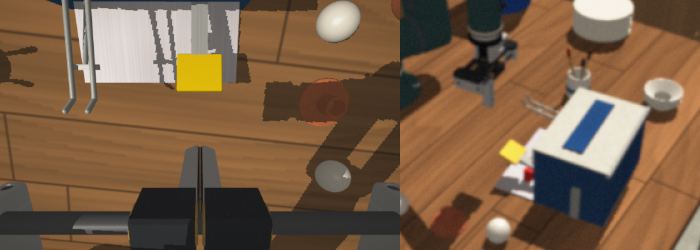

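The lid is shut (0.006 rad, within noise), the pad is back at (-178,-66,81) mm, the chute is empty and the arm is clear. Handing in.

```bash
python3 -c "
from h import *
print(close_job())"
```

```text
the job is handed in; nothing more can be done
None
```

The job is done and handed in at about 22 s of the 72 s allowed; `close_job()` gave no verdict.

- **Ball on chute:** I took the small ball from its stand and let it go at chute_drop. The top camera then showed it at rest against the closed lid.
- **Pedal press:** I pressed the pedal onto its buffer with closed fingers. The wrist read about 11.5–13 N for over a second, against 3–5 N while only lifting the lid. I measured the lid at about 0.58 rad shortly before the pedal reached the buffer. No reading went above 13.2 N, and the chute was empty while the lid was open.
- **Easing back:** I raised the pedal at about 15 mm/s under the fingers until the force went to zero, then backed away.

**Last checks:** the lid was at about 0.006 rad (the limit is 0.03). The pad was back at (-178, -66, 81) mm, against the stated (-178, -65, 80). The wrist force was near zero and the arm was clear.

**Not checked directly:**
- I did not see the ball inside the box; I infer it from the empty chute and the ball not showing outside in the last pictures.
- The force on the buffer is inferred from the wrist force.
- I did not measure the bystanders again; the last pictures show the brush jar and bowls standing, but the glaze jar was not in them.

No check failed or disagreed beyond camera and sensor noise of 1–2 mm and about 1 N.

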